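# Pack the sample transport box and lock the contents with the spacer

### The arm

A 7-joint arm with a two-finger parallel gripper is mounted at the origin on a cart in front of the work surface, level with it; the furniture and walls round the work are solid. World frame = base frame: x ahead of the robot, y to its left, z up, the work surface at z = 0. Lengths are in mm, angles in rad, forces in N, time in s.
With the tool pointing down it reaches from about 425 to 825 mm from the base axis. Payload 3.6 kg.
Tool frame: the origin (TCP) lies on the front face of the gripper's body, between the roots of the fingers; the fingertips stand 73 mm ahead of it and the grasp point (between the pads) lies 54 mm ahead of it; z points along the fingers, x is the direction in which the jaws open and shut, and the axes are right-handed (so a half turn about z gives the same grasp; the last joint's range is limited). The gripper opens to 85 mm and grips with 20 to 120 N. Pads are 22 mm wide; open, the fingers measure 114 mm over their backs; the gripper's body (76 mm by 85 mm) begins 54 mm behind the grasp point. The pads swing forward as they close: fully open they stand 13 mm farther back than shut.
Start: joints at [-1.373, 0.615, -0.013, 1.423, 0.008, 1.103, -0.04], TCP at [144.231, 633.771, 303.897] pointing down, gripper open.
Joint ranges: [-3.12, 3.12], [-0.3, 2.06], [-1.34, 1.32], [0.26, 2.42], [-1.36, 4.5], [0.01, 1.98], [-2.84, 2.84]. Speed limits (rad/s): [2.79, 2.79, 3.14, 3.14, 3.14, 3.14, 3.14].

### API

Orientations are given as a rotation vector (axis times angle).
In Python, from cell import ctrl, optics gives the robot as it stands.
- The arm moves only by the tool carry_out, never from a script. Its argument "moves" is a list of rows, each a list of 7 numbers: the shift along the world's x, y, z in cm, then the turn, a rotation vector about the world's x, y, z in rad, then the closure in counts, from 0 (fully open) to 255 (shut). A call has exactly 8 rows; each row is the pose to reach, as a shift and turn from the pose commanded when the call began; what a row does not reach only later rows make up. A row lasts 1/10 s, in which the tool goes at most 50 mm and 8.59 degrees, less where a joint would pass 70% of its speed; a pose out of reach is approached as far as the arm can. A call with a gripper value outside its range is refused whole. The fingers move at their own pace and stop on an object; the grip force is fixed at half the most. Time passes only in rows, so rows that repeat a pose let the fingers close, or fill a call up. It gives the time, the measured TCP pose, the force and the opening at its end, in the units of the state.
- ctrl.state(): the state, without advancing time (a new reading comes with each control period).
- optics.get_image(name): name is "scene" or "side" or "wrist"; returns a dict with "img" (400x640x3 uint8, blue, green, red), "K" (3x3 intrinsics, pixels), "world_to_cam" (4x4, takes a point from world to camera coordinates); the wrist camera has in their place "T_tool_cam" (4x4, takes a point from camera to tool coordinates, whose origin is the TCP and whose axes are the tool frame's). Camera axes: x right, y down, z forward; pixel columns grow to the right and rows downward; lengths in mm; the calibration is good to about 2 mm. The wrist camera is an equidistant fisheye: a pixel r from the principal point sees the ray r / f radians off the axis. A picture is of the moment at which its call begins: read the wrist's pose just before it. There is no depth.
- ctrl.sign_off(): hands the job in, once; it reports no verdict.
The state is a dict: "t": time; "joints": joint angles; "joint_velocities": joint speeds; "tau": joint torques, N m; "ee_pos": TCP position; "tool_rot": TCP orientation; "wrist_force": force on the tool from outside, world axes, zero at the start; "moment": the same for the moment, N m; "grip_width": finger opening in mm.
Only numpy, scipy, OpenCV 4.12 (cv2) and the standard library are available. Lean on these libraries where they do the work, as an engineer would, in place of code of your own. Each camera call takes 0.05 s, during which the arm holds its last target. There are 200 camera calls.

### The job

Finish packing the open blue transport box, which already has one amber jar in it: set the other amber jar and the white bottle from the angled holder upright beside that jar, down on the floor of the box, close together and not dropped in. Then push the yellow spacer, tapered end down, into the gap that is left until it sits on the floor too, and let go of everything. Leave the jar that is already packed in the box and do not knock over the two small vials.

Things in the scene. Friction and masses are not known exactly. Their poses are not given: they have to be found in the camera images.
- transport_box: Open blue plastic box, fixed to the bench. Outside 84 mm (its x) by 245 mm (its y) by 65 mm high, walls and floor 5 mm thick; inside 74 x 235 mm, inner floor 5 mm above the origin, rim 65 mm above it. A small lip outside the rim makes it 92 x 253 mm there; a thin wire handle at each end sticks out 19 mm. Origin: centre of the underside. The contents (68 + 68 + 60 + 30 mm) fill its length in one row with 9 mm to spare in all.
- packed_jar: Amber square sample jar with a cream screw cap, 68 x 68 x 126 mm, sides parallel to the box, about 0.38 kg, loose, standing in the box within 3 mm of its end wall on the box's -y side. Origin: centre of its underside, z up its axis.
- loose_jar: Amber square sample jar with a cream screw cap, 68 x 68 x 126 mm, about 0.36 kg, standing on the bench. Origin: centre of its underside, z up its axis, x and y square to its flat sides (68 mm across); round cap 64 mm across from 104 to 126 mm up; the flats or the cap can be gripped.
- bottle_holder: Fixed holder for one bottle: a green square pocket on a grey foot 140 x 96 mm. The pocket leans 32 degrees from vertical, its mouth towards the holder's -x (roughly towards the robot); inside 63 x 63 mm and 50 mm deep along the leaning axis, wall 3.5 mm, two sides level (across the holder's y). Origin: centre of the pocket's place on the bench, z up, foot from -80 to +60 mm in x.
- white_bottle: White round plastic bottle with a white ribbed screw cap, 60 mm across, 108 mm long, cap 49 mm across from 81 to 107 mm along its axis, about 0.14 kg. At first it stands in the holder, leaning 32 degrees with it, centre of its base 32 mm above the bench, the upper 58 mm sticking out of the pocket; draw it out along its axis. Origin: centre of its underside, z along its axis towards the cap.
- spacer: Yellow rigid plastic spacer with orange panels on its broad faces, standing on the bench, about 0.12 kg: a block 60 mm (its x) by 30 mm (its y), 62 mm high, its lowest 14 mm tapering to 23 mm thick, with an upright grip tab on top, 36 mm (x) by 14 mm (y), from 62 to 112 mm up. Origin: centre of its underside, z up. In the box its x lies across the box (either way round).
- vial_a: Small glass vial with a white cap, 27 mm across, 61 mm tall, a loose bystander. Origin: centre of its underside, z up.
- vial_b: Small glass vial with a white cap, 27 mm across, 61 mm tall, a loose bystander. Origin: centre of its underside, z up.
There are look-alikes about, which are no part of the job. What is shaped like the white_bottle but turquoise is not meant. There is more than one size of the loose_jar; the job needs the middle-sized.

How it is judged:
By the outcome, as a careful person would: the job done as asked, in the order asked, and still so for the second after the job is handed in, with the robot touching nothing.
It also fails if it takes over 70 s, if anything falls off the work surface, if the arm or the gripper's body presses on something with over 40 N, if the wrist force passes 120 N, or if a joint passes its speed limit or range.

## Working session

There is one attempt and no reset: what is moved stays moved. The work goes in short steps, Python scripts to look and compute and a tool call to move; the robot and the scene stay as the last step left them, time stands still between calls to the robot, and variables do not carry over. Pictures are saved under pics/ and viewed, about 8 in all and at most 12, crops included, and the job is handed in when it is done.

Besides the shell and the picture viewer there is one more tool, called after "Request:" as a command line: name --pt "numbers of a row" for each row, then --argument value for the rest. carry_out: Moves the arm, as the interface text tells. Its arguments: {"type":"object","properties":{"moves":{"type":"array","items":{"type":"array","items":{"type":"number"}}}},"required":["moves"]}

```bash
ls; mkdir -p pics; python3 - <<'E'
from cell import ctrl, optics
import cv2,numpy as np,pickle
s=ctrl.state();print(s)
d={}
for n in ("scene","side","wrist"):
    s=ctrl.state();r=optics.get_image(n);r['pos']=s['ee_pos'];r['rot']=s['tool_rot'];d[n]=r
    cv2.imwrite(f"pics/{n}0.png",r["img"])
    print(n,r["K"],r.get("world_to_cam",r.get("T_tool_cam")))
pickle.dump(d,open("im0.pkl","wb"))
E
```

```text
pics
{'t': 0.0, 'joints': array([-1.37352833,  0.615889  , -0.01264887,  1.4249622 ,  0.00808623,
        1.10339623, -0.0403745 ]), 'joint_velocities': array([ 1.98263687e-03,  3.60483786e-06, -1.04269035e-03,  3.10040690e-04,
        1.29451830e-03,  1.01245096e-04,  1.21157460e-04]), 'tau': array([-3.72719762e-05, -4.69219708e+01,  2.59242598e-01, -1.71029842e+01,
        9.96795832e-03,  9.78036260e-03, -2.07127840e-06]), 'ee_pos': array([144.07483144, 633.21231666, 302.73645391]), 'tool_rot': array([ 2.45419079,  1.95864645, -0.00318947]), 'wrist_force': array([ 0.52830727, -0.09017874,  0.3366517 ]), 'moment': array([-0.00140316,  0.01981546,  0.01412357]), 'grip_width': 85.68324231929837}
scene [[362.10073014   0.         317.07485768]
 [  0.         362.10073014 194.37709505]
 [  0.           0.           1.        ]] [[ 8.54115290e-01 -5.20082771e-01  9.91259865e-04 -5.39551070e+02]
 [-2.51093089e-01 -4.14029763e-01 -8.74946636e-01  1.30223792e+02]
 [ 4.55455082e-01  7.47056401e-01 -4.84218341e-01  8.94769345e+02]
 [ 0.00000000e+00  0.00000000e+00  0.00000000e+00  1.00000000e+00]]
side [[385.3318835    0.         325.09428031]
 [  0.         385.3318835  206.88381848]
 [  0.           0.           1.        ]] [[ 9.27903886e-01 -3.72287072e-01 -1.99177050e-02 -5.28876383e+02]
 [-2.23398674e-01 -5.12447898e-01 -8.29150279e-01  1.04761436e+02]
 [ 2.98475143e-01  7.73821354e-01 -5.58670834e-01  1.36866473e+03]
 [ 0.00000000e+00  0.00000000e+00  0.00000000e+00  1.00000000e+00]]
wrist [[309.70691629   0.         319.47883645]
 [  0.         309.70691629 197.28961048]
 [  0.           0.           1.        ]] [[ 9.99999041e-01 -7.70876314e-04  1.15038265e-03  2.53303067e-01]
 [ 3.55652645e-04  9.45834855e-01  3.24647963e-01 -8.37653577e+01]
 [-1.33833543e-03 -3.24647243e-01  9.45834223e-01 -6.87088539e+01]
 [ 0.00000000e+00  0.00000000e+00  0.00000000e+00  1.00000000e+00]]
```

View pics/scene0.png

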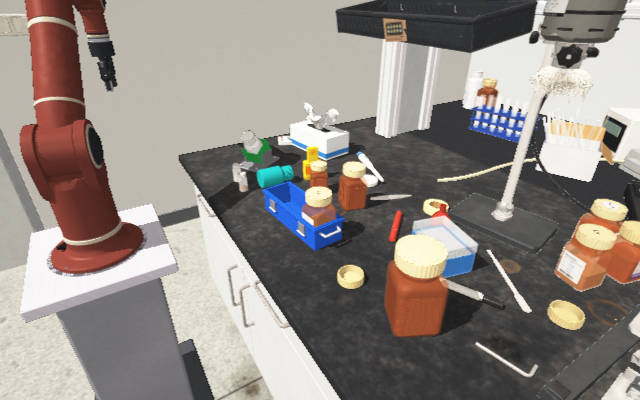

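View pics/side0.png

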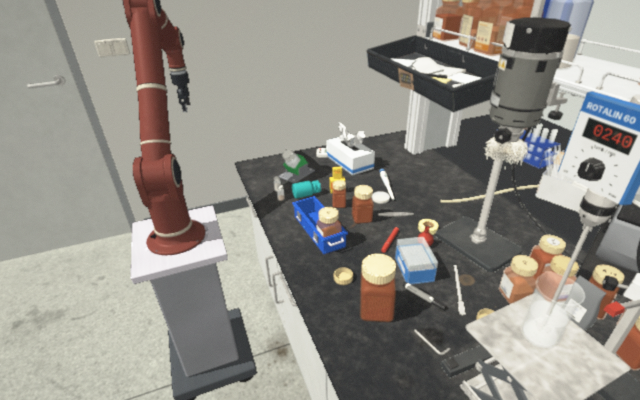

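The scene view shows the box at about (304,212) with the packed jar at (318,205) and jars of three sizes at (353,185), (318,175) and (417,285). The spacer is at (312,160), the holder at (255,148), the turquoise decoy at (277,177) and the vials at about (240,175). I'll enlarge these areas.

```bash
cat > h.py <<'E'
import numpy as np,cv2,pickle
from scipy.spatial.transform import Rotation as R
def ray(r,uv):
    K=r['K'];u=(np.array(uv,float)-K[:2,2])/K[0,0]
    if 'world_to_cam' in r:
        M=r['world_to_cam'];d=M[:3,:3].T@np.r_[u,1];o=-M[:3,:3].T@M[:3,3]
    else:
        th=np.hypot(*u);c=np.r_[u/max(th,1e-9)*np.sin(th),np.cos(th)]
        T=r['T_tool_cam'];Q=R.from_rotvec(r['rot']).as_matrix()
        d=Q@T[:3,:3]@c;o=Q@T[:3,3]+r['pos']
    return o,d/np.linalg.norm(d)
def plane(r,uv,z):
    o,d=ray(r,uv);return o+d*(z-o[2])/d[2]
def tri(*ru):
    A=0;b=0;L=[]
    for r,uv in ru:
        o,d=ray(r,uv);P=np.eye(3)-np.outer(d,d);A=A+P;b=b+P@o;L.append((o,P))
    x=np.linalg.solve(A,b);return x,max(np.linalg.norm(P@(x-o)) for o,P in L)
def proj(r,p):
    if 'world_to_cam' in r:
        M=r['world_to_cam'];c=M[:3,:3]@p+M[:3,3];K=r['K'];return K[0,0]*c[:2]/c[2]+K[:2,2]
    T=r['T_tool_cam'];Q=R.from_rotvec(r['rot']).as_matrix()
    c=T[:3,:3].T@(Q.T@(np.array(p)-r['pos'])-T[:3,3]);th=np.arccos(c[2]/np.linalg.norm(c))
    return r['K'][0,0]*th*c[:2]/np.hypot(*c[:2])+r['K'][:2,2]
def snap(name,tag):
    from cell import ctrl,optics
    s=ctrl.state();r=optics.get_image(name);r['pos']=s['ee_pos'];r['rot']=s['tool_rot'];r['w']=s['grip_width']
    pickle.dump(r,open(tag+'.pkl','wb'));cv2.imwrite(f'pics/{tag}.png',r['img']);return r
def load(t): return pickle.load(open(t+'.pkl','rb'))
E
python3 - <<'E'
import pickle,cv2,numpy as np
d=pickle.load(open('im0.pkl','rb'))
for n in d: pickle.dump(d[n],open(n+'0.pkl','wb'))
a=cv2.resize(d['scene']['img'][115:255,220:390],None,fx=4,fy=4,interpolation=cv2.INTER_CUBIC)
cv2.imwrite('pics/sc_crop.png',a)
b=cv2.resize(d['side']['img'][140:260,260:410],None,fx=5,fy=5,interpolation=cv2.INTER_CUBIC)
cv2.imwrite('pics/si_crop.png',b)
E
```

```text
(no output)
```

View pics/sc_crop.png

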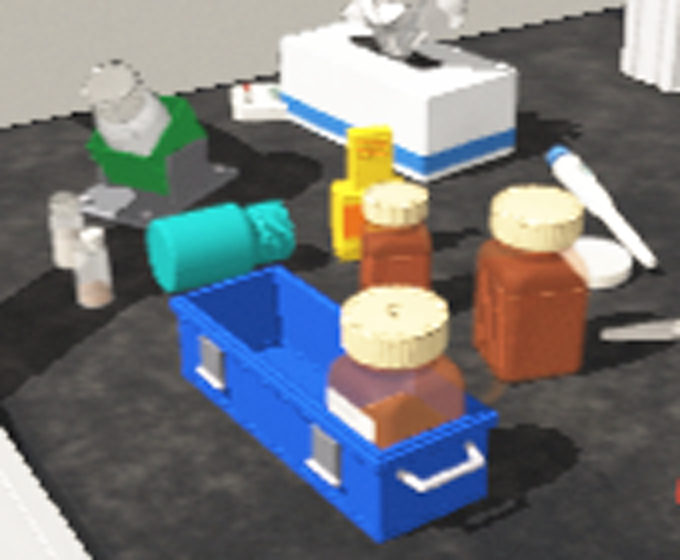

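View pics/wrist0.png

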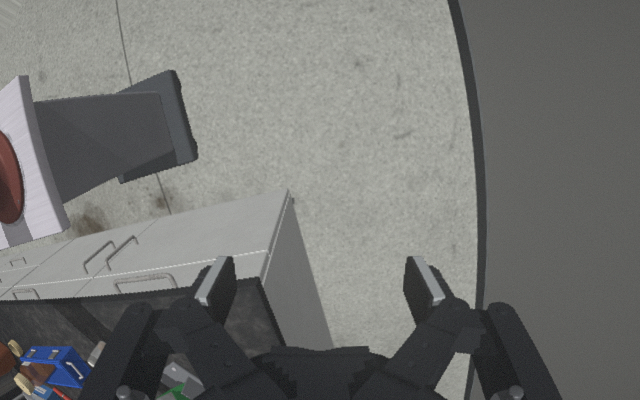

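The crop shows the box with the packed jar at its near-right end. The middle jar is at crop (532,280), the small jar at (395,240), the spacer at (360,195), the bottle and holder at (140,130), and the vials at (65,230) and (93,268). The wrist camera does not see the work yet. Next I'll triangulate from the two fixed views.

```bash
python3 - <<'E'
from h import *
sc,si=load('scene0'),load('side0')
def blobs(r,lo,hi,box,mn=25):
    h=cv2.cvtColor(r['img'],cv2.COLOR_BGR2HSV);m=cv2.inRange(h,lo,hi)
    n,l,s,c=cv2.connectedComponentsWithStats(m)
    x0,y0,x1,y1=box
    return [(c[i].round(1).tolist(),s[i].tolist()) for i in range(1,n) if s[i][4]>mn and x0<c[i][0]<x1 and y0<c[i][1]<y1]
for nm,lo,hi in (('cream',(18,40,150),(32,140,255)),('yellow',(22,180,150),(32,255,255)),('blue',(108,180,60),(125,255,255)),('green',(50,120,50),(75,255,255)),('turq',(80,150,60),(95,255,255))):
    print(nm,'\n sc',blobs(sc,lo,hi,(180,100,460,330)),'\n si',blobs(si,lo,hi,(230,130,460,330)))
q=lambda u,v:(u/4+220,v/4+115)
for n,uv,z in (('boxA far-left rim',(275,267),65),('left rim',(172,300),65),('near rim',(380,458),65),('right rim',(497,412),65),
 ('jar bottom front',(514,380),0),('jar bottom L',(474,345),0),('jar bot R',(582,372),0),('vial1',(65,265),0),('vial2',(93,302),0),
 ('spacer botL',(332,245),0),('spacer bot near',(345,258),0),('foot L',(78,208),0),('foot near',(145,222),0),('foot R',(237,172),0)):
    print(n,plane(sc,q(*uv),z).round())
E
```

```text
cream 
 sc [([318.6, 165.5], [310, 160, 17, 11, 127]), ([354.0, 169.3], [342, 161, 24, 17, 267]), ([319.9, 197.6], [306, 187, 26, 20, 327]), ([432.5, 206.1], [423, 198, 26, 18, 206]), ([420.9, 260.6], [394, 235, 54, 43, 1018]), ([350.0, 276.3], [337, 265, 27, 24, 534])] 
 si [([338.6, 184.2], [332, 180, 14, 10, 114]), ([362.9, 191.4], [354, 185, 19, 14, 222]), ([328.3, 214.6], [319, 207, 20, 17, 256]), ([427.9, 225.3], [418, 219, 21, 16, 188]), ([378.2, 268.1], [361, 253, 35, 31, 849]), ([342.6, 275.5], [334, 267, 19, 18, 260])]
yellow 
 sc [([309.2, 160.6], [303, 147, 17, 33, 216])] 
 si []
blue 
 sc [([299.3, 214.5], [263, 181, 81, 70, 2065])] 
 si [([315.3, 221.9], [293, 197, 54, 56, 851])]
green 
 sc [([256.9, 152.3], [242, 139, 30, 25, 259])] 
 si [([296.6, 165.1], [284, 155, 23, 20, 115])]
turq 
 sc [([273.8, 175.3], [256, 165, 38, 23, 612])] 
 si [([305.3, 188.2], [292, 181, 28, 17, 356])]
boxA far-left rim [509. -42.  65.]
left rim [423. -50.  65.]
near rim [ 448. -293.   65.]
right rim [ 535. -288.   65.]
jar bottom front [ 630. -177.    0.]
jar bottom L [ 634. -120.    0.]
jar bot R [ 680. -194.    0.]
vial1 [417. 167.   0.]
vial2 [413.  94.   0.]
spacer botL [627.  85.   0.]
spacer bot near [624.  57.   0.]
foot L [468. 270.   0.]
foot near [508. 211.   0.]
foot R [627. 270.   0.]
```

View pics/si_crop.png

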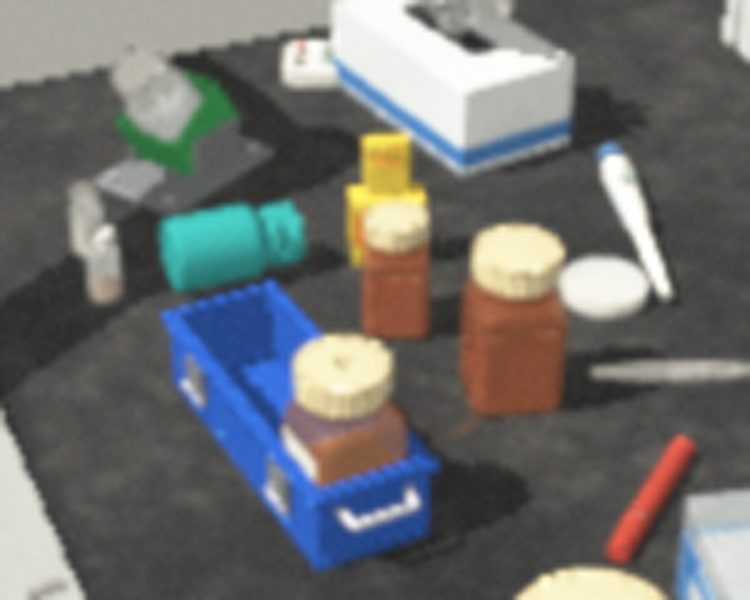

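The side crop agrees: the middle jar is at crop (513,320), the box at (300,420), the small jar hides the lower spacer at (387,200), and the vials are at (85,220) and (103,265). I'll check the middle jar's size later from the wrist camera and move there now.

Request:
carry_out --pt "2.5 -3.9 1 0 0 -0.08 0" --pt "5 -7.8 2 0 0 -0.2 0" --pt "7.5 -11.7 3 0 0 -0.3 0" --pt "10 -15.6 4 0 0 -0.4 0" --pt "12.5 -19.5 5 0 0 -0.5 0" --pt "15 -23.4 6 0 0 -0.6 0" --pt "17.5 -27.3 7 0 0 -0.7 0" --pt "20 -31.2 8 0 0 -0.8 0"

```text
t: 0.95
ee_pos: [344.8, 319.9, 384.3]
tool_rot: [-3.026, -0.843, 0.0]
wrist_force: [0.4, -0.4, 0.3]
grip_width: 85.4
```

Request:
carry_out --pt "2.5 -3.9 0.2 0 0 -0.08 0" --pt "5 -7.8 0.4 0 0 -0.15 0" --pt "7.5 -11.7 0.6 0 0 -0.2 0" --pt "10 -15.6 0.8 0 0 -0.3 0" --pt "12.5 -19.5 1 0 0 -0.44 0" --pt "15 -23.4 1.2 0 0 -0.44 0" --pt "17.5 -27.3 1.4 0 0 -0.44 0" --pt "20 -31.2 1.6 0 0 -0.44 0"

```text
t: 1.75
ee_pos: [544.8, 8.4, 399.8]
tool_rot: [-3.137, -0.169, 0.001]
wrist_force: [1.1, 1.7, -0.5]
grip_width: 85.4
```

Request:
carry_out --pt "5 -7 0 0 0 0 0" --pt "5 -7 0 0 0 0 0" --pt "5 -7 0 0 0 0 0" --pt "5 -7 0 0 0 0 0" --pt "5 -7 0 0 0 0 0" --pt "5 -7 0 0 0 0 0" --pt "5 -7 0 0 0 0 0" --pt "5 -7 0 0 0 0 0"

```text
t: 2.55
ee_pos: [594.0, -59.3, 400.2]
tool_rot: [-3.137, -0.17, -0.0]
wrist_force: [-0.5, -0.7, 0.4]
grip_width: 85.5
```

```bash
python3 - <<'E'
from h import *
sc,si=load('scene0'),load('side0')
for n,a,b in (('mid jar cap',(354,169.3),(362.9,191.4)),('small cap',(318.6,165.5),(338.6,184.2)),('packed cap',(319.9,197.6),(328.3,214.6)),('big cap',(420.9,260.6),(378.2,268.1)),('turq',(273.8,175.3),(305.3,188.2)),('spacer tab top',(220+370/4,115+128/4),(260+387/5,140+135/5))):
    p,e=tri((sc,a),(si,b));print(n,p.round(),round(e,1))
w=snap('wrist','w1');print(w['pos'],w['rot'])
E
```

```text
mid jar cap [ 649. -168.  122.] 0.1
small cap [607. -49.  97.] 0.2
packed cap [ 480. -260.  127.] 1.2
big cap [ 493. -569.  151.] 3.6
turq [510.  63.  41.] 1.1
spacer tab top [643.  47. 116.] 0.7
[594.04244591 -59.32849474 400.15610547] [-3.13655765e+00 -1.70298510e-01 -3.65490316e-04]
```

View pics/w1.png

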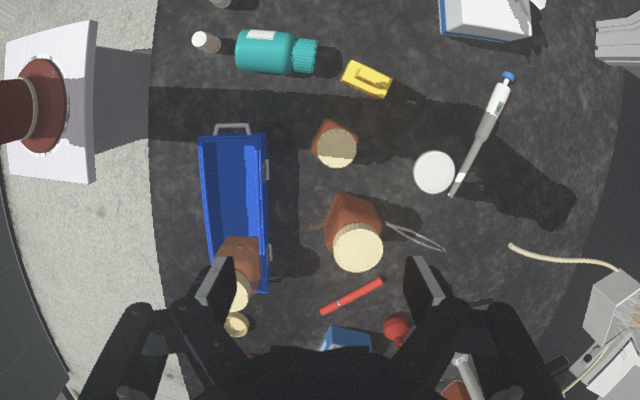

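The wrist view shows the box at (198–268, 133–293) with the packed jar at its lower end, partly behind the finger. The middle jar's cap is at (358,247) and its body at (355,215). The small jar is at (335,148), the spacer at (367,79), and a vial at (206,42).

```bash
python3 - <<'E'
from h import *
w=load('w1');h=cv2.cvtColor(w['img'],cv2.COLOR_BGR2HSV)
def big(m,x0,y0,x1,y1):
    k=np.zeros_like(m);k[y0:y1,x0:x1]=m[y0:y1,x0:x1]
    k=cv2.morphologyEx(k,cv2.MORPH_CLOSE,np.ones((3,3)))
    return max(cv2.findContours(k,0,2)[0],key=cv2.contourArea)
cap=big(cv2.inRange(h,(15,30,130),(35,150,255)),325,210,395,285)
e=cv2.fitEllipse(cap);print('cap ellipse',e,plane(w,e[0],122).round(1))
for z in (104,126):
  P=np.array([plane(w,p[0],z)[:2] for p in cap]);c,r=cv2.minEnclosingCircle(P.astype(np.float32));print('cap circle at',z,np.round(c,1),round(r,1))
j=big(cv2.inRange(h,(2,120,40),(14,255,255)),318,185,395,262)
hl=cv2.approxPolyDP(cv2.convexHull(j),1.5,True)[:,0]
for p in hl: print('jar',p,plane(w,p,0)[:2].round(),plane(w,p,100)[:2].round())
b=big(cv2.inRange(h,(105,150,50),(125,255,255)),190,120,275,300)
for p in cv2.approxPolyDP(cv2.convexHull(b),1.5,True)[:,0]: print('box',p,plane(w,p,65)[:2].round())
y=big(cv2.inRange(h,(20,130,60),(34,255,255)),335,50,400,105)
for p in cv2.approxPolyDP(cv2.convexHull(y),1.2,True)[:,0]: print('spacer',p,plane(w,p,0)[:2].round(),plane(w,p,62)[:2].round())
sc=load('scene0')
print('2-view cap heights: jar',tri((sc,(354,169.3)),(w,e[0])))
E
```

```text
cap ellipse ((356.8553771972656, 247.60922241210938), (49.57371139526367, 50.12674331665039), 88.05156707763672) [ 652.6 -155.6  122. ]
cap circle at 104 [ 656.8 -166.1] 38.6
cap circle at 126 [ 652.4 -154.6] 36.3
jar [378 220] [ 704. -164.] [ 678. -124.]
jar [377 229] [ 705. -181.] [ 679. -137.]
jar [331 246] [ 632. -220.] [ 622. -168.]
jar [327 244] [ 624. -217.] [ 616. -166.]
jar [326 220] [ 618. -173.] [ 611. -131.]
jar [336 197] [ 629. -132.] [619. -98.]
jar [340 194] [ 635. -126.] [624. -94.]
box [199 136] [426. -42.]
box [264 133] [518. -32.]
box [269 269] [ 535. -237.]
box [267 292] [ 533. -282.]
box [258 292] [ 519. -285.]
box [210 260] [ 440. -235.]
box [199 166] [427. -85.]
spacer [351  60] [626.  83.] [620.  76.]
spacer [375  70] [663.  74.] [653.  67.]
spacer [391  79] [689.  64.] [676.  58.]
spacer [383  97] [681.  34.] [668.  33.]
spacer [356  88] [638.  42.] [631.  40.]
spacer [341  80] [615.  51.] [611.  48.]
spacer [345  69] [619.  69.] [614.  63.]
2-view cap heights: jar (array([ 654.74128976, -159.31163601,  116.35869938]), np.float64(1.204786497916194))
```

Request:
carry_out --pt "4 -0.5 -3 0 0 0 0" --pt "6 -1 -6 0 0 0 0" --pt "6 -2 -9 0 0 0 0" --pt "6 -3 -9 0 0 0 0" --pt "6 -3 -9 0 0 0 0" --pt "6 -3 -9 0 0 0 0" --pt "6 -3 -9 0 0 0 0" --pt "6 -3 -9 0 0 0 0"

```text
t: 3.4
ee_pos: [654.6, -89.6, 311.7]
tool_rot: [-3.137, -0.17, -0.005]
wrist_force: [-0.1, -0.2, 0.4]
grip_width: 85.3
```

```bash
python3 - <<'E'
from h import *
w=snap('wrist','w2');print(w['pos'],w['rot'],proj(w,[655,-156,126]))
cv2.imwrite('pics/w2c.png',cv2.resize(w['img'][140:330,180:460],None,fx=2.8,fy=2.8,interpolation=cv2.INTER_CUBIC))
E
```

```text
[654.62674975 -89.59952308 311.66105952] [-3.13679313 -0.1698204  -0.00458652] [311.63952294 260.33970478]
```

View pics/w2c.png

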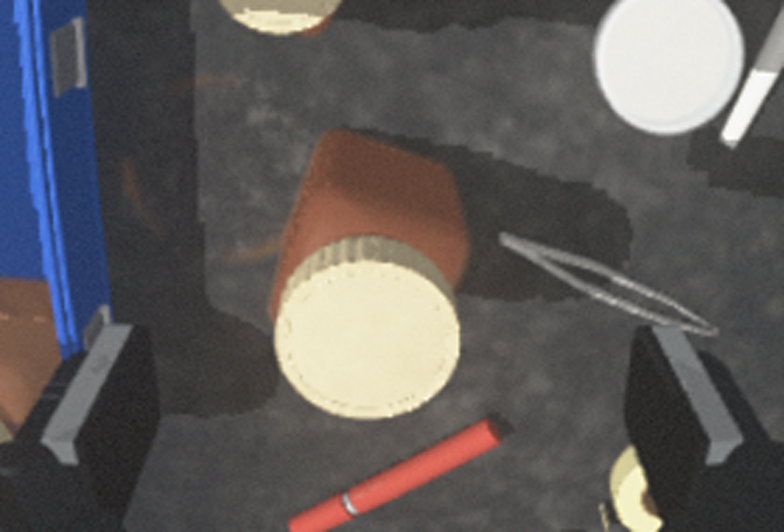

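The crop shows the jar's cap top centred at crop (367,340). Its +y base edge runs from about (328,131) to (453,174), so the jar is yawed.

```bash
python3 - <<'E'
from h import *
w=load('w2');q=lambda u,v:(u/2.8+180,v/2.8+140)
a=plane(w,q(335,129),0);b=plane(w,q(452,172),0);print(a,b,np.linalg.norm(a-b),np.degrees(np.arctan2(*(b-a)[[1,0]])))
l=plane(w,q(320,142),0);print('left edge',l, plane(w,q(270,315),100),plane(w,q(467,245),100),plane(w,q(467,245),0))
print('cap',plane(w,q(367,340),126), [np.linalg.norm(plane(w,q(275,340),126)-plane(w,q(460,340),126))])
print(tri((w,q(367,340)),(load('scene0'),(220+537/4,115+202/4)))) 
E
```

```text
[ 633.72613182 -122.78995193    0.        ] [ 689.81553601 -137.84449351    0.        ] 58.07461136475168 -15.024235041474316
left edge [ 6.27380040e+02 -1.29753701e+02  5.68434189e-14] [ 618.76712497 -166.19136595  100.        ] [ 687.10553708 -130.01705342  100.        ] [ 702.01389882 -174.17082578    0.        ]
cap [ 654.58043093 -157.2613237   126.        ] [np.float64(62.97346053501654)]
(array([ 655.81025864, -157.57390718,  127.12878122]), np.float64(1.5126999169029567))
```

Request:
carry_out --pt "0 -2.5 -1 0 0 -0.12 0" --pt "0 -5 -3 0 0 -0.25 0" --pt "0 -6.75 -5 0 0 -0.37 0" --pt "0 -6.75 -7 0 0 -0.37 0" --pt "0 -6.75 -10 0 0 -0.37 0" --pt "0 -6.75 -13 0 0 -0.37 0" --pt "0 -6.75 -15 0 0 -0.37 0" --pt "0 -6.75 -17.2 0 0 -0.37 0"

```text
t: 4.25
ee_pos: [654.6, -157.2, 137.5]
tool_rot: [-3.114, 0.411, -0.001]
wrist_force: [0.1, -0.4, 0.9]
grip_width: 85.5
```

Request:
carry_out --pt "0 0 0 0 0 0 0" --pt "0 0 0 0 0 0 255" --pt "0 0 0 0 0 0 255" --pt "0 0 0 0 0 0 255" --pt "0 0 0 0 0 0 255" --pt "0 0 0 0 0 0 255" --pt "0 0 0 0 0 0 255" --pt "0 0 0 0 0 0 255"

```text
t: 5.05
ee_pos: [654.2, -157.6, 140.1]
tool_rot: [-3.114, 0.411, -0.001]
wrist_force: [-2.4, 1.4, 6.0]
grip_width: 65.9
```

Request:
carry_out --pt "0 0 2 0 0 0 255" --pt "0 0 6 0 0 0 255" --pt "0 1 10 0 0 0 255" --pt "-2 3 13 0 0 0.12 255" --pt "-5 6 16 0 0 0.25 255" --pt "-8.4 8.8 18 0 0 0.37 255" --pt "-8.4 8.8 18 0 0 0.37 255" --pt "-8.4 8.8 18 0 0 0.37 255"

```text
t: 5.85
ee_pos: [570.0, -69.0, 318.9]
tool_rot: [-3.137, -0.17, -0.004]
wrist_force: [0.7, -0.2, -4.8]
grip_width: 65.8
```

```bash
python3 - <<'E'
from h import *
w=snap('wrist','w3');print(w['pos'],w['rot'],w['w'])
cv2.imwrite('pics/w3c.png',cv2.resize(w['img'][0:380,80:440],None,fx=1.55,fy=1.55,interpolation=cv2.INTER_CUBIC))
E
```

```text
[569.9778873  -68.9655063  318.87324152] [-3.13671488 -0.16950118 -0.00424925] 65.75938394723178
```

View pics/w3c.png

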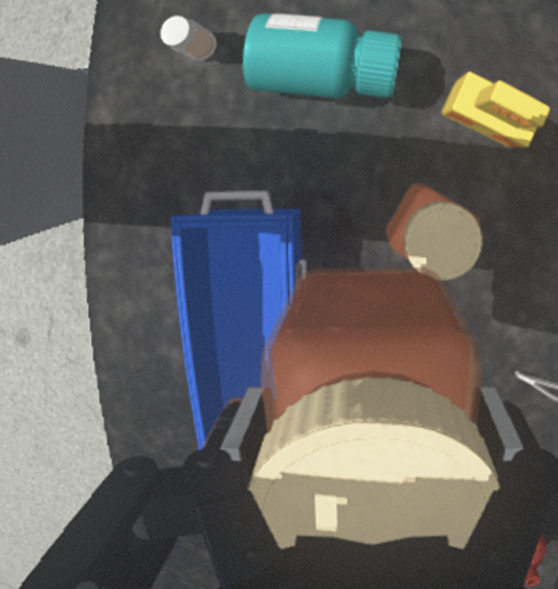

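The held jar is square and level in the jaws. The box's +y rim corners are at crop (172,212) and (301,209), and its left rim runs to about (200,447).

```bash
python3 - <<'E'
from h import *
w=load('w3');w1=load('w1');sc=load('scene0')
h=cv2.cvtColor(w['img'],cv2.COLOR_BGR2HSV);m=cv2.inRange(h,(105,140,40),(128,255,255))
pts=[]
for row in range(150,275,15):
    c=np.where(m[row,150:300])[0]+150; p=plane(w,(c[0],row),63);pts.append(p);print(row,c[0],p[:2].round(1))
pts=np.array(pts);k=np.polyfit(pts[:,1],pts[:,0],1);print('left edge yaw',np.degrees(-np.arctan(k[0])))
q=lambda u,v:(u/1.55+80,v/1.55)
L,Rr=plane(w,q(172,213),65),plane(w,q(301,210),65);print('corners',L,Rr,np.linalg.norm(L-Rr),np.degrees(np.arctan2(*(Rr-L)[[1,0]])))
# two-view heights with scene corners
s=lambda u,v:(u/4+220,v/4+115)
print(tri((w,q(172,213)),(sc,s(172,300)))); print(tri((w,q(301,210)),(sc,s(278,267))))
for row in range(140,285,20):
    for W,nm in((w1,'w1'),):
        hh=cv2.cvtColor(W['img'],cv2.COLOR_BGR2HSV);mm=cv2.inRange(hh,(105,140,40),(128,255,255));c=np.where(mm[row,180:290])[0]+180
        print(nm,row,plane(W,(c[0],row),63)[:2].round(1),plane(W,(c[-1],row),63)[:2].round(1))
E
```

```text
150 191 [424.5 -55.2]
165 192 [425.8 -72.5]
180 193 [426.9 -90.2]
195 195 [ 429.1 -108.3]
210 196 [ 429.7 -127. ]
225 198 [ 431.5 -146.4]
240 200 [ 433.1 -166.6]
255 202 [ 434.6 -187.9]
270 205 [ 437.2 -210.1]
left edge yaw 4.571611632080515
corners [425.02453278 -40.57726331  65.        ] [518.99276588 -31.83178242  65.        ] 94.37431995447727 5.317114745166454
(array([424.84614315, -41.85142481,  61.29112831]), np.float64(1.461488573993542))
(array([517.19187004, -32.24345939,  58.60940948]), np.float64(1.0963424587396673))
w1 140 [424.  -48.3] [519.5 -41.3]
w1 160 [426.  -76.7] [518.7 -68.9]
w1 180 [ 429.1 -105.8] [517.5 -97.2]
w1 200 [ 431.9 -136. ] [ 526.1 -125.6]
w1 220 [ 434.2 -167.5] [ 529.  -155.9]
w1 240 [ 436.1 -201. ] [ 530.4 -188.2]
w1 260 [ 439.4 -236.4] [ 528.5 -223.1]
w1 280 [ 524.6 -261.1] [ 532.6 -259.9]
```

Request:
carry_out --pt "-3 -3.5 0 0 0 0 255" --pt "-6 -7 0 0 0 -0.024 255" --pt "-8.8 -10.1 -1 0 0 -0.024 255" --pt "-8.8 -10.1 -4 0 0 -0.024 255" --pt "-8.8 -10.1 -7 0 0 -0.024 255" --pt "-8.8 -10.1 -9.5 0 0 -0.024 255" --pt "-8.8 -10.1 -9.5 0 0 -0.024 255" --pt "-8.8 -10.1 -9.5 0 0 -0.024 255"

```text
t: 6.7
ee_pos: [482.7, -172.0, 222.6]
tool_rot: [3.138, 0.128, -0.001]
wrist_force: [0.4, 0.1, -3.9]
grip_width: 65.9
```

```bash
python3 - <<'E'
from h import *
a=snap('scene','s4')['img'][145:265,245:365];b=snap('side','d4')['img'][165:265,280:380]
i=np.hstack([cv2.resize(a,(400,400),interpolation=2),cv2.resize(b,(400,400),interpolation=2)])
cv2.imwrite('pics/f4.png',i);w=load('s4');print(w['pos'],w['rot'])
E
```

```text
[ 482.65101199 -171.97344037  222.6049353 ] [ 3.13779445e+00  1.27531874e-01 -1.31468295e-03]
```

View pics/f4.png

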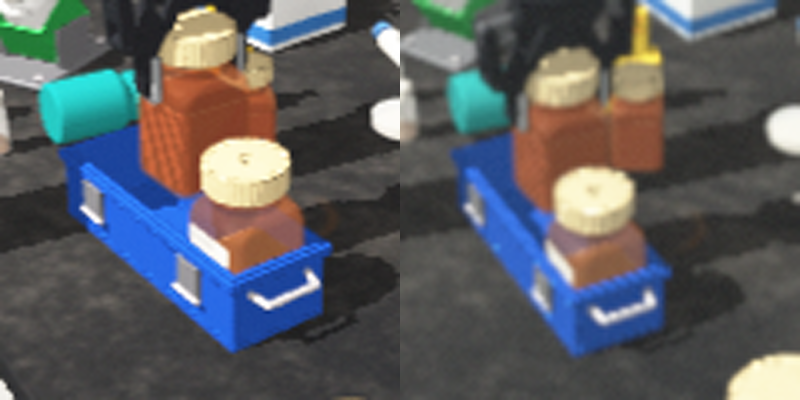

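Both views show the jar upright over the box, beside the packed jar and clear of it. I'll lower it into the box.

Request:
carry_out --pt "0 0.1 -1 0 0 0 255" --pt "0 0.1 -2 0 0 0 255" --pt "0 0.1 -3 0 0 0 255" --pt "0 0.1 -4 0 0 0 255" --pt "0 0.1 -5 0 0 0 255" --pt "0 0.1 -6 0 0 0 255" --pt "0 0.1 -6 0 0 0 255" --pt "0 0.1 -6 0 0 0 255"

```text
t: 7.6
ee_pos: [481.8, -169.6, 162.4]
tool_rot: [-3.138, -0.13, 0.003]
wrist_force: [-2.4, 0.2, -5.1]
grip_width: 65.3
```

Request:
carry_out --pt "0 0 -0.5 0 0 0 255" --pt "0 0 -1 0 0 0 255" --pt "0 0 -1.3 0 0 0 255" --pt "0 0 -1.5 0 0 0 255" --pt "0 0 -1.7 0 0 0 255" --pt "0 0 -1.75 0 0 0 255" --pt "0 0 -1.75 0 0 0 255" --pt "0 0 -1.75 0 0 0 255"

```text
t: 8.4
ee_pos: [481.7, -169.9, 145.3]
tool_rot: [-3.139, -0.13, 0.002]
wrist_force: [-5.3, -0.7, -1.2]
grip_width: 65.6
```

Request:
carry_out --pt "-0.05 -0.1 0 0 0 0 255" --pt "-0.05 -0.2 0 0 0 0 255" --pt "-0.05 -0.3 0 0 0 0 255" --pt "-0.05 -0.4 0 0 0 0 255" --pt "-0.05 -0.5 0 0 0 0 255" --pt "-0.05 -0.6 0 0 0 0 255" --pt "-0.05 -0.6 0 0 0 0 255" --pt "-0.05 -0.6 0 0 0 0 255"

```text
t: 9.2
ee_pos: [481.9, -175.4, 145.3]
tool_rot: [-3.138, -0.131, -0.0]
wrist_force: [-2.9, 2.4, -3.5]
grip_width: 65.5
```

Request:
carry_out --pt "0 -0.1 0 0 0 0 255" --pt "0 -0.2 0 0 0 0 255" --pt "0 -0.3 0 0 0 0 255" --pt "0 -0.4 0 0 0 0 255" --pt "0 -0.4 0 0 0 0 255" --pt "0 -0.4 0 0 0 0 255" --pt "0 -0.4 0 0 0 0 255" --pt "0 -0.4 0 0 0 0 255"

```text
t: 10.0
ee_pos: [482.2, -179.7, 145.5]
tool_rot: [3.139, 0.131, 0.002]
wrist_force: [-0.5, 3.3, -4.3]
grip_width: 65.4
```

Request:
carry_out --pt "0 -0.1 0 0 0 0 255" --pt "0 -0.2 0 0 0 0 255" --pt "0 -0.3 0 0 0 0 255" --pt "0 -0.3 0 0 0 0 255" --pt "0 -0.3 0 0 0 0 255" --pt "0 -0.3 0 0 0 0 255" --pt "0 -0.3 0 0 0 0 255" --pt "0 -0.3 0 0 0 0 255"

```text
t: 10.8
ee_pos: [482.3, -180.4, 145.6]
tool_rot: [-3.135, -0.132, -0.0]
wrist_force: [-0.8, 7.3, -0.4]
grip_width: 65.1
```

Request:
carry_out --pt "0 0.15 -0.05 0 0 0 255" --pt "0 0.15 -0.05 0 0 0 0" --pt "0 0.15 -0.05 0 0 0 0" --pt "0 0.15 -0.05 0 0 0 0" --pt "0 0.15 -0.05 0 0 0 0" --pt "0 0.15 -0.05 0 0 0 0" --pt "0 0.15 -0.05 0 0 0 0" --pt "0 0.15 -0.05 0 0 0 0"

```text
t: 11.6
ee_pos: [481.8, -181.3, 144.9]
tool_rot: [3.139, 0.13, 0.0]
wrist_force: [0.0, -0.1, 0.0]
grip_width: 85.3
```

Request:
carry_out --pt "0 0 2 0 0 0 0" --pt "0 0 5 0 0 0 0" --pt "0 0 9 0 0 0 0" --pt "0 0 13 0 0 0 0" --pt "0 4 17 0 0 0.12 0" --pt "0 9 20 0 0 0.25 0" --pt "0 14 22 0 0 0.4 0" --pt "0 19 22 0 0 0.52 0"

```text
t: 12.4
ee_pos: [482.4, -7.7, 365.8]
tool_rot: [2.996, 0.937, 0.009]
wrist_force: [1.3, 0.4, 0.3]
grip_width: 85.5
```

Request:
carry_out --pt "0 3.5 0 0 0 0.149 0" --pt "0 7 0 0 0 0.298 0" --pt "0 10.5 0 0 0 0.447 0" --pt "0 14 0 0 0 0.596 0" --pt "0 17.5 0 0 0 0.745 0" --pt "0 21 0 0 0 0.894 0" --pt "-1.2 25 0 0 0 1.043 0" --pt "-1.2 25 0 0 0 1.19 0"

```text
t: 13.2
ee_pos: [466.8, 249.0, 362.5]
tool_rot: [-1.937, -2.468, -0.003]
wrist_force: [-0.2, -0.4, -1.1]
grip_width: 85.2
```

```bash
sleep 0; python3 - <<'E'
from h import *
w=snap('wrist','w5');w=snap('wrist','w5');print(w['pos'],w['rot'])
s=snap('scene','s5')
a=cv2.resize(w['img'][20:340,100:580],None,fx=1.6,fy=1.6,interpolation=2)
b=cv2.resize(s['img'][115:200,230:300],None,fx=3.6,fy=3.6,interpolation=2)
a[a.shape[0]-b.shape[0]:,:b.shape[1]]=b
cv2.imwrite('pics/f5.png',a)
E
```

```text
[468.15340648 245.23908066 362.54613872] [-1.93952071e+00 -2.46900799e+00 -2.48899109e-04]
```

View pics/f5.png

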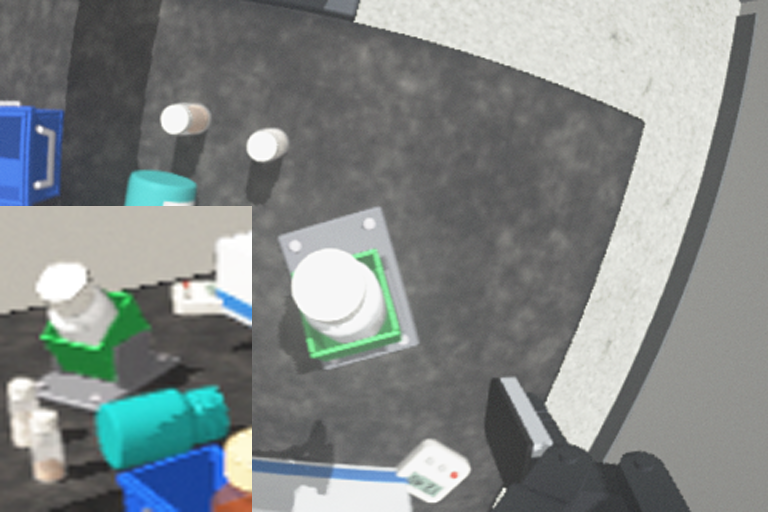

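The crop shows the bottle's cap top at crop (329,286), foot corners at (279,237), (379,208), (418,345) and (325,368), and both vials standing at (185,119) and (268,144). The scene inset puts the cap top at inset (65,74).

```bash
python3 - <<'E'
from h import *
w=load('w5');s=load('s5');q=lambda u,v:(u/1.6+100,v/1.6+20)
C=[plane(w,q(*c),5)[:2] for c in ((279,237),(379,208),(418,345),(325,368))]
print(np.round(C)); C=np.array(C)
for i in range(4):
    d=C[(i+1)%4]-C[i];print(round(np.hypot(*d)),round(np.degrees(np.arctan2(d[1],d[0])),1))
print('cap top',tri((w,q(329,286)),(s,(248,135.6))))
# pocket mouth corners
print('cap ray at z=123', plane(w,q(329,286),123))
# moments of white cap: 
t=np.radians(32);print('exp cap top z',32+107*np.cos(t))
for c in ((185,119),(268,144)):print('vial top',plane(w,q(*c),61)[:2].round())
y=np.radians(C_y) if 0 else None
for c in ((372,252),(398,333),(310,357)):
    for z in (32+50*np.cos(t)-35*np.sin(t),32+50*np.cos(t)+35*np.sin(t)): print('mouth',c,plane(w,q(*c),z).round())
E
```

```text
[[501. 189.]
 [455. 268.]
 [574. 338.]
 [619. 257.]]
92 119.9
138 30.5
93 -61.0
137 -149.9
cap top (array([496.83394381, 237.11518862, 122.82715085]), np.float64(2.269176248823929))
cap ray at z=123 [494.4292302  237.57903354 123.        ]
exp cap top z 122.74114628873758
vial top [411. 103.]
vial top [418. 170.]
mouth (372, 252) [482. 267.  56.]
mouth (372, 252) [473. 263.  93.]
mouth (398, 333) [545. 305.  56.]
mouth (398, 333) [529. 297.  93.]
mouth (310, 357) [584. 239.  56.]
mouth (310, 357) [565. 237.  93.]
```

```bash
python3 - <<'E'
from h import *
from cell import ctrl
s=ctrl.state();y=np.radians(30);t=np.radians(32)
a=np.array([-np.sin(t)*np.cos(y),-np.sin(t)*np.sin(y),np.cos(t)])
x=np.array([-np.sin(y),np.cos(y),0]);R1=np.c_[x,np.cross(-a,x),-a]
print('turn',(R.from_matrix(R1)*R.from_rotvec(s['tool_rot']).inv()).as_rotvec().round(3))
b=np.array([495,237.5,122.7])-107*a
for L in (200,137): print(L,((b+L*a)).round(1),((b+L*a-s['ee_pos'])/10).round(2))
print(s['joints'])
E
```

```text
turn [ 0.204 -0.523  0.297]
200 [452.3 212.9 201.6] [ -1.74  -2.83 -16.12]
137 [481.2 229.6 148.1] [  1.15  -1.16 -21.46]
[-0.53224252  0.36821536  0.02314289  1.6858608  -0.00856675  1.088344
  1.28326284]
```

Request:
carry_out --pt "-1 -1 -1 0.041 -0.105 0.059 0" --pt "-1.4 -1.8 -3 0.082 -0.209 0.119 0" --pt "-1.7 -2.4 -6 0.122 -0.314 0.178 0" --pt "-1.7 -2.8 -9 0.163 -0.418 0.238 0" --pt "-1.7 -2.8 -12 0.204 -0.523 0.297 0" --pt "-1.7 -2.8 -14.5 0.204 -0.523 0.297 0" --pt "-1.7 -2.8 -16.1 0.204 -0.523 0.297 0" --pt "-1.7 -2.8 -16.1 0.204 -0.523 0.297 0"

```text
t: 14.15
ee_pos: [457.5, 214.9, 234.8]
tool_rot: [1.419, 2.466, 0.618]
wrist_force: [-0.3, 0.8, -0.5]
grip_width: 85.4
```

```bash
python3 - <<'E'
from h import *
w=snap('wrist','w6');w=snap('wrist','w6');print(w['pos'],w['rot'])
h=cv2.cvtColor(w['img'],cv2.COLOR_BGR2HSV)
Q=R.from_rotvec(w['rot']).as_matrix();print('tool z',Q[:,2].round(3),'x',Q[:,0].round(3))
y=np.radians(30);t=np.radians(32);a=np.array([-np.sin(t)*np.cos(y),-np.sin(t)*np.sin(y),np.cos(t)])
print('expected cap px',proj(w,np.array([495,237.5,122.7])))
m=cv2.inRange(h,(0,0,175),(180,40,255))
for c in cv2.findContours(m,0,2)[0]:
    if cv2.contourArea(c)>800: print(cv2.boundingRect(c),cv2.contourArea(c))
g=cv2.inRange(h,(50,120,50),(75,255,255));print('green',cv2.boundingRect(g))
b=np.array([495,237.5,122.7])-107*a;Y=np.cross(-a,[-.5,.866,0])
print('exp shoulder/mouth px',[proj(w,b+50*a+sx*31.5*np.array([-.5,.866,0])+sy*31.5*Y).round() for sx in(-1,1) for sy in(-1,1)])
E
```

```text
[456.7436345  214.43593218 234.31847263] [1.41870821 2.46811733 0.61515159]
tool z [ 0.396  0.243 -0.886] x [-0.506  0.863  0.011]
expected cap px [318.027841   207.60165267]
(155, 353, 50, 47) 1326.5
(0, 270, 99, 130) 6411.5
(161, 245, 56, 63) 1780.5
(175, 230, 187, 105) 5602.5
(31, 171, 34, 49) 993.5
(282, 153, 76, 86) 5061.5
(510, 0, 128, 73) 3765.0
(261, 0, 40, 40) 1203.0
green (277, 147, 28, 14)
exp shoulder/mouth px [array([279., 151.]), array([281., 224.]), array([356., 150.]), array([354., 224.])]
```

```bash
python3 - <<'E'
from h import *
from cell import ctrl
s=ctrl.state();print(s['joints'].round(3));y=np.radians(30);t=np.radians(32)
a=np.array([-np.sin(t)*np.cos(y),-np.sin(t)*np.sin(y),np.cos(t)])
x=np.array([-np.sin(y),np.cos(y),0]);R1=np.c_[x,np.cross(-a,x),-a]
print('turn',(R.from_matrix(R1)*R.from_rotvec(s['tool_rot']).inv()).as_rotvec().round(3))
b=np.array([495,237.5,122.7])-107*a
for L in (180,137): print(L,((b+L*a)).round(1),((b+L*a-s['ee_pos'])/10).round(2))
E
```

```text
[-0.318  0.399 -0.195  2.222  0.764  0.06   0.867]
turn [ 0.028 -0.07  -0.008]
180 [461.5 218.2 184.6] [ 0.45  0.35 -5.02]
137 [481.2 229.6 148.1] [ 2.42  1.49 -8.66]
```

Request:
carry_out --pt "0 0 -2 0.014 -0.035 0 0" --pt "0 0 -3 0.028 -0.07 0 0" --pt "0 0 -3.3 0.028 -0.07 -0.008 0" --pt "0 0 -3.3 0.028 -0.07 -0.008 0" --pt "0 0 -3.3 0.028 -0.07 -0.008 0" --pt "0 0 -3.3 0.028 -0.07 -0.008 0" --pt "0 0 -3.3 0.028 -0.07 -0.008 0" --pt "0 0 -3.3 0.028 -0.07 -0.008 0"

```text
t: 15.05
ee_pos: [456.9, 215.1, 201.8]
tool_rot: [1.389, 2.409, 0.688]
wrist_force: [0.5, -0.6, 0.2]
grip_width: 85.6
```

```bash
cat > g.py <<'E'
from h import *
from cell import ctrl
s=ctrl.state();print('joints',s['joints'].round(3),'t',s['t']);y=np.radians(30);t=np.radians(32)
a=np.array([-np.sin(t)*np.cos(y),-np.sin(t)*np.sin(y),np.cos(t)])
x=np.array([-np.sin(y),np.cos(y),0]);R1=np.c_[x,np.cross(-a,x),-a]
print('turn',(R.from_matrix(R1)*R.from_rotvec(s['tool_rot']).inv()).as_rotvec().round(3))
b=np.array([495,237.5,122.7])-107*a
for L in (200,180,137): print(L,((b+L*a)).round(1),((b+L*a-s['ee_pos'])/10).round(2))
E
python3 g.py
```

```text
joints [-0.005  0.541 -0.659  2.293  2.089  0.355 -0.427] t 15.05
turn [ 0.002 -0.001 -0.001]
200 [452.3 212.9 201.6] [-0.46 -0.23 -0.02]
180 [461.5 218.2 184.6] [ 0.46  0.3  -1.72]
137 [481.2 229.6 148.1] [ 2.44  1.44 -5.36]
```

Request:
carry_out --pt "0 0 -0.8 0.002 0 0 0" --pt "0.4 0.3 -1.7 0.002 0 0 0" --pt "0.8 0.5 -2.5 0.002 0 0 0" --pt "1.2 0.75 -3.3 0.002 0 0 0" --pt "1.7 1 -4.1 0.002 0 0 0" --pt "2.1 1.2 -4.8 0.002 0 0 0" --pt "2.4 1.4 -5.4 0.002 0 0 0" --pt "2.4 1.4 -5.4 0.002 0 0 0"

```text
t: 15.85
ee_pos: [480.9, 230.8, 147.3]
tool_rot: [1.387, 2.411, 0.695]
wrist_force: [0.4, -0.6, 0.8]
grip_width: 85.3
```

```bash
python3 g.py
```

```text
joints [-0.003  0.715 -0.706  2.263  2.217  0.498 -0.504] t 15.85
turn [-0.003  0.001 -0.004]
200 [452.3 212.9 201.6] [-2.86 -1.79  5.43]
180 [461.5 218.2 184.6] [-1.94 -1.26  3.73]
137 [481.2 229.6 148.1] [ 0.03 -0.12  0.08]
```

Request:
carry_out --pt "0 0 0 0 0 0 255" --pt "0 0 0 0 0 0 255" --pt "0 0 0 0 0 0 255" --pt "0 0 0 0 0 0 255" --pt "0 0 0 0 0 0 255" --pt "0 0 0 0 0 0 255" --pt "0 0 0 0 0 0 255" --pt "0 0 0 0 0 0 255"

```text
t: 16.65
ee_pos: [480.6, 229.8, 149.2]
tool_rot: [1.384, 2.408, 0.695]
wrist_force: [-2.1, -3.5, 6.3]
grip_width: 52.7
```

The fingers stopped at 52.7 mm, so the pads sit on the shoulder slope. I'll regrip 11 mm higher, on the cap.

Request:
carry_out --pt "0 0 0 0 0 0 0" --pt "0 0 0 0 0 0 0" --pt "0 0 0 0 0 0 0" --pt "-0.25 -0.15 0.5 0 0 0 0" --pt "-0.5 -0.3 0.95 0 0 0 0" --pt "-0.5 -0.3 0.95 0 0 0 0" --pt "-0.5 -0.3 0.95 0 0 0 255" --pt "-0.5 -0.3 0.95 0 0 0 255"

```text
t: 17.45
ee_pos: [475.8, 227.7, 157.9]
tool_rot: [1.385, 2.41, 0.696]
wrist_force: [-0.4, 0.9, -0.5]
grip_width: 59.1
```

Request:
carry_out --pt "0 0 0 0 0 0 255" --pt "0 0 0 0 0 0 255" --pt "0 0 0 0 0 0 255" --pt "0 0 0 0 0 0 255" --pt "0 0 0 0 0 0 255" --pt "0 0 0 0 0 0 255" --pt "0 0 0 0 0 0 255" --pt "0 0 0 0 0 0 255"

```text
t: 18.25
ee_pos: [475.7, 227.1, 158.2]
tool_rot: [1.385, 2.409, 0.695]
wrist_force: [-2.2, -3.1, 6.2]
grip_width: 47.7
```

```bash
python3 g.py
```

```text
joints [ 1.000e-03  6.830e-01 -7.050e-01  2.274e+00  2.201e+00  4.800e-01
 -4.980e-01] t 18.25
turn [-0.002  0.003 -0.004]
200 [452.3 212.9 201.6] [-2.34 -1.43  4.34]
180 [461.5 218.2 184.6] [-1.42 -0.9   2.64]
137 [481.2 229.6 148.1] [ 0.55  0.24 -1.  ]
```

Request:
carry_out --pt "-0.23 -0.13 0.42 0 0 0 255" --pt "-0.69 -0.4 1.27 0 0 0 255" --pt "-1.15 -0.66 2.12 0 0 0 255" --pt "-1.6 -0.93 2.97 0 0 0 255" --pt "-2.07 -1.2 3.8 0 0 0 255" --pt "-2.52 -1.46 4.66 0 0 0 255" --pt "-2.52 -1.46 6.5 0 0 0 255" --pt "-2.52 -1.46 9 0 0 0 255"

```text
t: 19.05
ee_pos: [449.2, 212.1, 247.4]
tool_rot: [1.389, 2.413, 0.695]
wrist_force: [-0.3, -0.3, -2.4]
grip_width: 47.5
```

```bash
python3 g.py; python3 -c "
from h import *
from cell import ctrl
s=ctrl.state();y=0.084;print(s['grip_width'],s['ee_pos'],s['wrist_force'])
for y in (.084,.084+np.pi):
  x=np.array([np.cos(y),np.sin(y),0]);z=np.array([0,0,-1]);print((R.from_matrix(np.c_[x,np.cross(z,x),z])*R.from_rotvec(s['tool_rot']).inv()).as_rotvec().round(3))
y=np.radians(120);x=np.array([np.cos(y),np.sin(y),0]);z=np.array([0,0,-1]);print((R.from_matrix(np.c_[x,np.cross(z,x),z])*R.from_rotvec(s['tool_rot']).inv()).as_rotvec().round(3))
"
```

```text
joints [-0.123  0.388 -0.459  2.268  1.849  0.158 -0.215] t 19.05
turn [-0.004 -0.002 -0.004]
200 [452.3 212.9 201.6] [ 0.32  0.07 -4.59]
180 [461.5 218.2 184.6] [ 1.23  0.6  -6.28]
137 [481.2 229.6 148.1] [ 3.21  1.74 -9.93]
47.52412367161255 [449.15351208 212.11664156 247.44695809] [-0.29954756 -0.33453596 -2.42056275]
[ 0.301  0.59  -1.953]
[-0.524  0.268  1.098]
[-0.284  0.481 -0.003]
```

Request:
carry_out --pt "0.5 0 1 0 0 0 255" --pt "1 0 2 -0.057 0.096 0 255" --pt "2 0 3 -0.114 0.192 0 255" --pt "3 0 4 -0.17 0.289 0 255" --pt "4 -1 4 -0.227 0.385 0 255" --pt "5 -2 4 -0.284 0.481 -0.003 255" --pt "5 -2 4 -0.284 0.481 -0.003 255" --pt "5 -2 4 -0.284 0.481 -0.003 255"

```text
t: 19.85
ee_pos: [500.7, 192.0, 289.1]
tool_rot: [1.571, 2.721, -0.001]
wrist_force: [0.8, -0.4, -1.1]
grip_width: 47.7
```

```bash
cat > v.py <<'E'
from h import *
from cell import ctrl
s=ctrl.state();print(s['joints'].round(2),s['grip_width'].round(1),s['ee_pos'].round(1),s['wrist_force'].round(1),'t',s['t'])
y=0.084;x=np.array([np.cos(y),np.sin(y),0]);z=np.array([0,0,-1])
print('turn to box',(R.from_matrix(np.c_[x,np.cross(z,x),z])*R.from_rotvec(s['tool_rot']).inv()).as_rotvec().round(3))
E
python3 v.py
```

```text
Traceback (most recent call last):
  File "v.py", line 3, in <module>
    s=ctrl.state();print(s['joints'].round(2),s['grip_width'].round(1),s['ee_pos'].round(1),s['wrist_force'].round(1),'t',s['t'])
                                              ^^^^^^^^^^^^^^^^^^^^^
AttributeError: 'float' object has no attribute 'round'
```

Request:
carry_out --pt "0 -1 0 0 0 -0.14 255" --pt "0 -3 0 0 0 -0.28 255" --pt "0 -5 0 0 0 -0.42 255" --pt "0 -7 0 0 0 -0.56 255" --pt "0 -9 0 0 0 -0.7 255" --pt "0 -11 0 0 0 -0.84 255" --pt "0 -13 0 0 0 -0.98 255" --pt "0 -15 0 0 0 -1.1 255"

```text
t: 20.65
ee_pos: [499.8, 42.3, 288.2]
tool_rot: [2.76, 1.491, 0.0]
wrist_force: [0.4, -0.3, -1.1]
grip_width: 47.5
```

```bash
sed -i "s/s\['grip_width'\].round(1)/s['grip_width']/" v.py; python3 v.py
```

```text
[ 0.25  0.45 -0.54  1.86  0.29  0.91  0.56] 47.5181589813815 [499.8  42.3 288.2] [ 0.4 -0.3 -1.1] t 20.65
turn to box [ 0.004  0.    -0.907]
```

Request:
carry_out --pt "0 -2 0 0 0 -0.14 255" --pt "-0.5 -4 0 0 0 -0.28 255" --pt "-1 -6 0 0 0 -0.42 255" --pt "-1.5 -8 0 0 0 -0.56 255" --pt "-2 -11 0 0 0 -0.7 255" --pt "-2.36 -14 0 0 0 -0.84 255" --pt "-2.36 -15.6 0 0 0 -0.907 255" --pt "-2.36 -15.6 0 0 0 -0.907 255"

```text
t: 21.45
ee_pos: [476.5, -115.2, 288.0]
tool_rot: [3.134, 0.133, -0.003]
wrist_force: [-0.3, 0.7, -1.7]
grip_width: 47.5
```

```bash
python3 v.py; python3 - <<'E'
from h import *
a=snap('scene','s7')['img'][130:260,240:370];b=snap('wrist','w7')['img'][140:400,160:480]
i=np.hstack([cv2.resize(a,(400,400),interpolation=2),cv2.resize(b,(400,325),interpolation=2).__class__((1,)) if 0 else cv2.copyMakeBorder(cv2.resize(b,(400,325),interpolation=2),0,75,0,0,0)])
cv2.imwrite('pics/f7.png',i)
E
```

```text
[ 0.39  0.4  -0.28  1.89  0.15  0.87  0.12] 47.54308710891415 [ 476.5 -115.2  288. ] [-0.3  0.7 -1.7] t 21.45
turn to box [ 0.005 -0.002 -0.001]
```

View pics/f7.png

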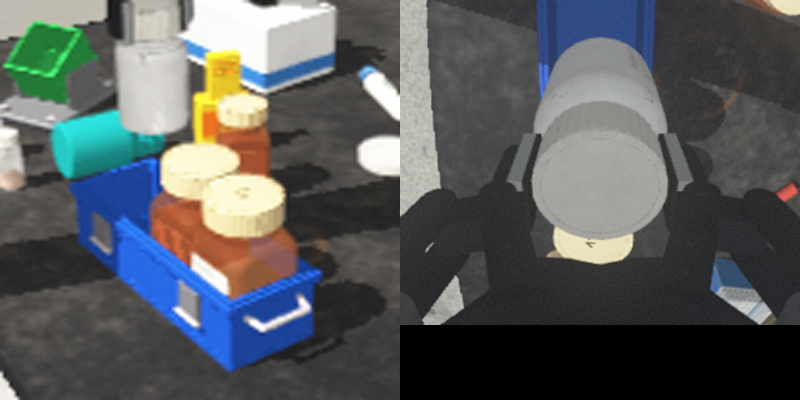

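Both jars stand together in the box and the bottle hangs upright above its slot. I'll lower it.

Request:
carry_out --pt "0 0.25 -2 0 0 0 255" --pt "0 0.25 -4 0 0 0 255" --pt "0 0.25 -6 0 0 0 255" --pt "0 0.25 -8 0 0 0 255" --pt "0 0.25 -9.5 0 0 0 255" --pt "0 0.25 -11 0 0 0 255" --pt "0 0.25 -12 0 0 0 255" --pt "0 0.25 -12.4 0 0 0 255"

```text
t: 22.35
ee_pos: [476.9, -108.7, 163.0]
tool_rot: [3.137, 0.145, -0.005]
wrist_force: [0.5, 0.4, -1.2]
grip_width: 47.3
```

Request:
carry_out --pt "0 0 -0.2 0 0 0 255" --pt "0 0 -0.4 0 0 0 255" --pt "0 0 -0.5 0 0 0 255" --pt "0 0 -0.6 0 0 0 255" --pt "0 0 -0.7 0 0 0 255" --pt "0 0 -0.8 0 0 0 255" --pt "0 0 -0.8 0 0 0 255" --pt "0 0 -0.8 0 0 0 255"

```text
t: 23.15
ee_pos: [476.9, -110.4, 155.8]
tool_rot: [3.135, 0.14, -0.004]
wrist_force: [-0.3, -0.0, -0.7]
grip_width: 47.7
```

Request:
carry_out --pt "0 0 -0.1 0 0 0 255" --pt "0 0 -0.1 0 0 0 255" --pt "0 0 -0.2 0 0 0 255" --pt "0 0 -0.2 0 0 0 255" --pt "0 0 -0.3 0 0 0 255" --pt "0 0 -0.3 0 0 0 255" --pt "0 0 -0.3 0 0 0 255" --pt "0 0 -0.3 0 0 0 255"

```text
t: 23.95
ee_pos: [477.0, -110.4, 153.1]
tool_rot: [3.135, 0.14, -0.003]
wrist_force: [-0.7, 0.6, 3.6]
grip_width: 47.7
```

Request:
carry_out --pt "0 -0.1 0.03 0 0 0 255" --pt "0 -0.2 0.03 0 0 0 255" --pt "0 -0.3 0.03 0 0 0 255" --pt "0 -0.4 0.03 0 0 0 255" --pt "0 -0.4 0.03 0 0 0 255" --pt "0 -0.4 0.03 0 0 0 255" --pt "0 -0.4 0.03 0 0 0 255" --pt "0 -0.4 0.03 0 0 0 255"

```text
t: 24.75
ee_pos: [477.1, -114.4, 153.2]
tool_rot: [3.135, 0.14, -0.003]
wrist_force: [0.9, 1.7, 0.7]
grip_width: 47.4
```

Request:
carry_out --pt "0 -0.1 0 0 0 0 255" --pt "0 -0.2 0 0 0 0 255" --pt "0 -0.2 0 0 0 0 255" --pt "0 -0.2 0 0 0 0 255" --pt "0 -0.2 0 0 0 0 255" --pt "0 -0.2 0 0 0 0 255" --pt "0 -0.2 0 0 0 0 255" --pt "0 -0.2 0 0 0 0 255"

```text
t: 25.55
ee_pos: [476.9, -116.5, 153.1]
tool_rot: [3.135, 0.14, -0.004]
wrist_force: [0.0, 0.5, 1.8]
grip_width: 48.1
```

Request:
carry_out --pt "0 -0.1 0 0 0 0 255" --pt "0 -0.2 0 0 0 0 255" --pt "0 -0.2 0 0 0 0 255" --pt "0 -0.2 0 0 0 0 255" --pt "0 -0.2 0 0 0 0 255" --pt "0 -0.2 0 0 0 0 255" --pt "0 -0.2 0 0 0 0 255" --pt "0 -0.2 0 0 0 0 255"

```text
t: 26.35
ee_pos: [476.8, -118.4, 153.1]
tool_rot: [3.135, 0.139, -0.004]
wrist_force: [0.6, 2.5, 2.3]
grip_width: 47.8
```

Request:
carry_out --pt "0 0.1 0 0 0 0 255" --pt "0 0.1 0 0 0 0 0" --pt "0 0.1 0 0 0 0 0" --pt "0 0.1 0 0 0 0 0" --pt "0 0.1 0 0 0 0 0" --pt "0 0.1 1 0 0 0 0" --pt "0 0.1 4 0 0 0 0" --pt "0 0.1 8 0 0 0 0"

```text
t: 27.15
ee_pos: [475.8, -117.3, 233.2]
tool_rot: [3.136, 0.14, -0.01]
wrist_force: [1.1, -0.0, -0.0]
grip_width: 85.3
```

Request:
carry_out --pt "1 1 3 0 0 0 0" --pt "3 4 6 0 0 -0.1 0" --pt "6 7 8 0 0 -0.2 0" --pt "9 11 8 0 0 -0.34 0" --pt "12 15 8 0 0 -0.34 0" --pt "15 19 8 0 0 -0.34 0" --pt "16.3 21 8 0 0 -0.34 0" --pt "16.3 21 8 0 0 -0.34 0"

```text
t: 27.95
ee_pos: [640.4, 98.3, 313.1]
tool_rot: [-3.117, 0.381, 0.005]
wrist_force: [0.4, 0.1, 0.0]
grip_width: 85.3
```

```bash
python3 v.py; python3 - <<'E'
from h import *
w=snap('wrist','w8');w=snap('wrist','w8');print(w['pos'],w['rot'])
h=cv2.cvtColor(w['img'],cv2.COLOR_BGR2HSV)
print('exp',proj(w,[643,50,112]),proj(w,[643,50,0]))
m=cv2.inRange(h,(20,130,50),(35,255,255))
for c in cv2.findContours(m,0,2)[0]:
    if cv2.contourArea(c)>200:
        print('area',cv2.contourArea(c),cv2.boundingRect(c))
        for p in cv2.approxPolyDP(c,2,True)[:,0]: print(p,h[p[1],p[0]],[plane(w,p,z)[:2].round().tolist() for z in (0,62,112)])
# bright top face of tab: split by value
x,y,ww,hh=cv2.boundingRect(m)
v=h[...,2][m>0];print('V pct',np.percentile(v,[5,25,50,75,95]))
E
```

```text
[-0.07  0.61 -0.21  1.41  0.13  1.13 -0.54] 85.2787059387681 [640.4  98.3 313.1] [0.4 0.1 0. ] t 27.95
turn to box [-0.001 -0.003  0.328]
[639.80460349  94.96028948 313.06805325] [ 3.11596586 -0.38696219 -0.00554945]
exp [334.94858812 230.92973623] [331.17738878 194.14725927]
area 2134.0 (307, 183, 55, 51)
[310 183] [ 24 130 143] [[620.0, 71.0], [627.0, 88.0], [632.0, 102.0]]
[307 218] [ 24 137 216] [[604.0, 25.0], [613.0, 50.0], [620.0, 70.0]]
[318 221] [ 26 140 238] [[617.0, 17.0], [624.0, 43.0], [630.0, 64.0]]
[317 231] [ 24 138 179] [[612.0, 3.0], [620.0, 31.0], [626.0, 54.0]]
[352 233] [ 23 140 189] [[658.0, -11.0], [658.0, 19.0], [658.0, 44.0]]
[354 222] [ 24 137 166] [[664.0, 4.0], [663.0, 32.0], [663.0, 55.0]]
[359 219] [ 23 134 181] [[671.0, 7.0], [669.0, 34.0], [668.0, 56.0]]
[361 199] [ 23 131 121] [[679.0, 34.0], [676.0, 57.0], [674.0, 76.0]]
[359 193] [ 21 133 125] [[679.0, 43.0], [676.0, 64.0], [673.0, 82.0]]
[342 194] [ 21 144 140] [[657.0, 47.0], [657.0, 68.0], [658.0, 85.0]]
[339 187] [ 24 145 135] [[655.0, 57.0], [656.0, 76.0], [657.0, 92.0]]
[357 187] [ 20 133 115] [[678.0, 51.0], [675.0, 72.0], [673.0, 88.0]]
[351 184] [ 23 131 115] [[671.0, 57.0], [669.0, 77.0], [668.0, 92.0]]
V pct [135. 141. 193. 240. 241.]
```

Request:
carry_out --pt "0.3 -2.5 -2 0 0 -0.03 0" --pt "0.5 -3.9 -5 0 0 -0.03 0" --pt "0.5 -3.9 -8 0 0 -0.03 0" --pt "0.5 -3.9 -11 0 0 -0.03 0" --pt "0.5 -3.9 -14 0 0 -0.03 0" --pt "0.5 -3.9 -16 0 0 -0.03 0" --pt "0.5 -3.9 -17.3 0 0 -0.03 0" --pt "0.5 -3.9 -17.3 0 0 -0.03 0"

```text
t: 28.85
ee_pos: [643.6, 51.7, 138.8]
tool_rot: [3.106, -0.442, -0.01]
wrist_force: [0.1, -0.1, -0.5]
grip_width: 85.4
```

Request:
carry_out --pt "0 0 0 0 0 0 255" --pt "0 0 0 0 0 0 255" --pt "0 0 0 0 0 0 255" --pt "0 0 0 0 0 0 255" --pt "0 0 0 0 0 0 255" --pt "0 0 0 0 0 0 255" --pt "0 0 0 0 0 0 255" --pt "0 0 0 0 0 0 255"

```text
t: 29.65
ee_pos: [645.4, 53.8, 141.5]
tool_rot: [3.109, -0.44, -0.002]
wrist_force: [-1.6, 0.4, 6.4]
grip_width: 35.4
```

Request:
carry_out --pt "0 0 2 0 0 0 255" --pt "0 0 6 0 0 0 255" --pt "0 0 10 0 0 0 255" --pt "-1 0 13 0 0 0.1 255" --pt "-5 -3 13 0 0 0.2 255" --pt "-9 -6 13 0 0 0.365 255" --pt "-13 -9 13 0 0 0.365 255" --pt "-17.2 -12.2 13 0 0 0.365 255"

```text
t: 30.45
ee_pos: [473.1, -67.8, 269.8]
tool_rot: [3.135, 0.133, -0.005]
wrist_force: [0.3, -1.9, -1.2]
grip_width: 35.4
```

Request:
carry_out --pt "0 0 0 0 0 0 255" --pt "0 0 0 0 0 0 255" --pt "0 0 -1 0 0 0 255" --pt "0 0 -2 0 0 0 255" --pt "0 0 -3 0 0 0 255" --pt "0 0 -4 0 0 0 255" --pt "0 0 -4 0 0 0 255" --pt "0 0 -4 0 0 0 255"

```text
t: 31.25
ee_pos: [475.2, -66.5, 229.6]
tool_rot: [3.136, 0.132, -0.005]
wrist_force: [0.2, -0.0, -1.5]
grip_width: 35.2
```

```bash
python3 v.py; python3 - <<'E'
from h import *
a=snap('scene','s9')['img'][140:250,250:360];w=snap('wrist','w9');b=w['img'][60:330,190:460]
cv2.imwrite('pics/f9.png',np.hstack([cv2.resize(a,(400,400),interpolation=2),cv2.resize(b,(400,400),interpolation=2)]))
E
```

```text
[ 0.3   0.47 -0.3   1.99  0.21  0.72 -0.04] 35.194039222580656 [475.2 -66.5 229.6] [ 0.2 -0.  -1.5] t 31.25
turn to box [ 0.003 -0.003 -0.   ]
```

View pics/f9.png

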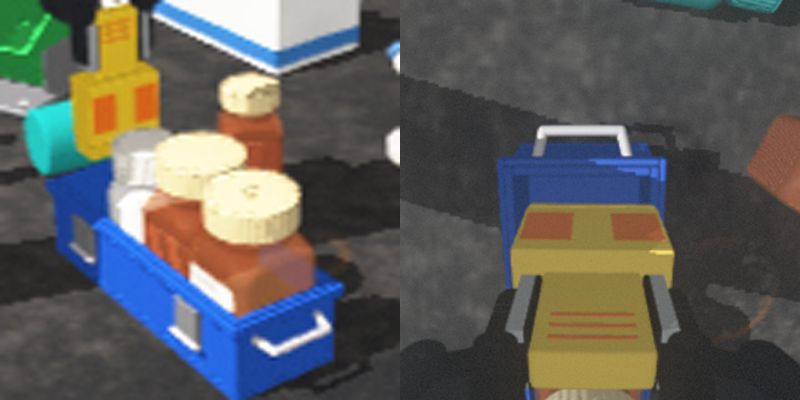

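The row stands in order, with the spacer held upright above the gap. In the wrist crop the end wall's rim is at about row 167, and the spacer's lower +y edge is at about row 207, columns 522–660.

```bash
python3 - <<'E'
from h import *
w=load('w9');q=lambda u,v:(u*270/400+190,v*270/400+60)
print('wall outer/inner rim',[plane(w,q(583,v),65)[:2].round(1) for v in (158,167)], 'L/R outer',plane(w,q(499,160),65)[:2].round(1),plane(w,q(666,160),65)[:2].round(1))
b=w['pos'][2]-141.5;print('base z',b,'bottom edge',[plane(w,q(u,207),b)[:2].round(1) for u in (522,660)],'top edge',[plane(w,q(u,250),b+62)[:2].round(1) for u in (512,672)], 'tab top +y edge',[plane(w,q(u,274),b+112)[:2].round(1) for u in(541,648)],[plane(w,q(u,350),b+112)[:2].round(1) for u in(530,657)])
E
```

```text
wall outer/inner rim [array([742.,  -7.]), array([744.5, -13.2])] L/R outer [660.4 -19. ] [864.9   8.4]
base z 88.55141810964369 bottom edge [array([668.6, -40.7]), array([835.6, -27.3])] top edge [array([611.1, -43.1]), array([762.3, -38.8])] tab top +y edge [array([579.3, -30.1]), array([648.6, -30.2])] [array([589.7, -59.1]), array([693.8, -70.3])]
```

```bash
python3 - <<'E'
from h import *
w=load('w9');q=lambda u,v:((u-400)*270/400+190,v*270/400+60)
print('wall outer/inner rim',[plane(w,q(583,v),65)[:2].round(1) for v in (158,167)], 'L/R outer',plane(w,q(499,160),65)[:2].round(1),plane(w,q(666,160),65)[:2].round(1))
b=w['pos'][2]-141.5;print('bottom edge',[plane(w,q(u,207),b)[:2].round(1) for u in (522,660)],'top edge',[plane(w,q(u,250),b+62)[:2].round(1) for u in (512,672)], 'tab top +y edge',[plane(w,q(u,274),b+112)[:2].round(1) for u in(541,648)],[plane(w,q(u,350),b+112)[:2].round(1) for u in(530,657)])
E
```

```text
wall outer/inner rim [array([468.1, -38.4]), array([468.4, -43.2])] L/R outer [423.7 -42.9] [511.7 -35.6]
bottom edge [array([440.2, -59.6]), array([507.5, -53.9])] top edge [array([445.4, -53.6]), array([502.5, -48.8])] tab top +y edge [array([460.3, -35.4]), array([486.1, -33.2])] [array([458.1, -58.9]), array([491.8, -56. ])]
```

Request:
carry_out --pt "-0.25 -0.05 0 0 0 0 255" --pt "-0.25 -0.05 -1 0 0 0 255" --pt "-0.25 -0.05 -2 0 0 0 255" --pt "-0.25 -0.05 -3 0 0 0 255" --pt "-0.25 -0.05 -4 0 0 0 255" --pt "-0.25 -0.05 -5 0 0 0 255" --pt "-0.25 -0.05 -5.5 0 0 0 255" --pt "-0.25 -0.05 -5.5 0 0 0 255"

```text
t: 32.15
ee_pos: [472.2, -67.1, 174.1]
tool_rot: [3.136, 0.132, -0.007]
wrist_force: [-0.0, -0.1, -0.1]
grip_width: 35.3
```

```bash
python3 v.py
```

```text
[ 0.27  0.56 -0.26  2.05  0.26  0.57 -0.08] 35.2649520341461 [472.2 -67.1 174.1] [-0.  -0.1 -0.1] t 32.15
turn to box [ 0.003 -0.004 -0.   ]
```

Request:
carry_out --pt "0 0 -0.5 0 0 0 255" --pt "0 0 -1 0 0 0 255" --pt "0 0 -1.5 0 0 0 255" --pt "0 0 -2 0 0 0 255" --pt "0 0 -2.4 0 0 0 255" --pt "0 0 -2.7 0 0 0 255" --pt "0 0 -2.8 0 0 0 255" --pt "0 0 -2.8 0 0 0 255"

```text
t: 32.95
ee_pos: [472.6, -67.2, 147.0]
tool_rot: [3.136, 0.132, -0.004]
wrist_force: [0.4, 0.1, -1.3]
grip_width: 35.4
```

Request:
carry_out --pt "0 0 -0.1 0 0 0 255" --pt "0 0 -0.1 0 0 0 255" --pt "0 0 -0.2 0 0 0 255" --pt "0 0 -0.2 0 0 0 255" --pt "0 0 -0.2 0 0 0 255" --pt "0 0 -0.2 0 0 0 255" --pt "0 0 -0.2 0 0 0 255" --pt "0 0 -0.2 0 0 0 255"

```text
t: 33.75
ee_pos: [472.7, -67.2, 146.4]
tool_rot: [3.135, 0.132, -0.002]
wrist_force: [-2.6, -0.1, 10.1]
grip_width: 35.9
```

Request:
carry_out --pt "0 0 0.15 0 0 0 255" --pt "0 0 0.15 0 0 0 0" --pt "0 0 0.15 0 0 0 0" --pt "0 0 0.15 0 0 0 0" --pt "0 0 0.15 0 0 0 0" --pt "0 0 0.15 0 0 0 0" --pt "0 0 1 0 0 0 0" --pt "0 0 3 0 0 0 0"

```text
t: 34.55
ee_pos: [471.7, -67.1, 174.6]
tool_rot: [3.136, 0.132, -0.009]
wrist_force: [0.5, 0.2, 0.3]
grip_width: 85.3
```

Request:
carry_out --pt "0 0 4 0 0 0 0" --pt "0 0 8 0 0 0 0" --pt "0 2 12 0 0 0 0" --pt "2 5 15 0 0 0 0" --pt "4 8 17 0 0 0 0" --pt "6 12 17 0 0 0 0" --pt "6 14 17 0 0 0 0" --pt "6 14 17 0 0 0 0"

```text
t: 35.35
ee_pos: [532.1, 77.4, 345.8]
tool_rot: [-3.138, -0.144, 0.003]
wrist_force: [-0.5, -0.4, -0.7]
grip_width: 85.4
```

```bash
python3 v.py; python3 - <<'E'
from h import *
w=snap('wrist','w10');s=snap('scene','s10');d=snap('side','d10')
def caps(r,lo,hi,box,mn=60):
    h=cv2.cvtColor(r['img'],cv2.COLOR_BGR2HSV);m=cv2.inRange(h,lo,hi);n,l,st,c=cv2.connectedComponentsWithStats(m);x0,y0,x1,y1=box
    return [(c[i].round(1).tolist(),st[i].tolist()) for i in range(1,n) if st[i][4]>mn and x0<c[i][0]<x1 and y0<c[i][1]<y1]
for nm,lo,hi in (('cream',(15,35,130),(35,150,255)),('yellow',(20,130,50),(35,255,255))):
    print(nm,'s',caps(s,lo,hi,(240,130,350,230)),'\n d',caps(d,lo,hi,(280,150,360,250)))
# expected pixels of spacer: tab top centre, and for a spacer raised by 20 mm
for z in (117,137): print(z,proj(s,np.array([472.6,-67,z])),proj(d,np.array([472.6,-67,z])))
h=cv2.cvtColor(s['img'],cv2.COLOR_BGR2HSV);m=cv2.inRange(h,(18,170,100),(34,255,255));m[:, :250]=0;m[:,340:]=0
print('yellow bbox scene',cv2.boundingRect(m))
print('vials exp px',[proj(s,np.array([x,y,61.])).round() for x,y in((411,103),(418,170))])
# vials unchanged vs first image?
a=load('scene0')['img'][160:195,228:252].astype(int);print('vial patch diff',abs(a-s['img'][160:195,228:252]).mean())
E
```

```text
[ 0.06  0.42 -0.37  1.68  0.17  1.08 -0.26] 85.41663709736248 [532.1  77.4 345.8] [-0.5 -0.4 -0.7] t 35.35
turn to box [ 0.    -0.002 -0.008]
cream s [([318.3, 165.4], [311, 160, 16, 12, 160]), ([312.3, 191.2], [292, 176, 41, 31, 794])] 
 d [([338.6, 184.5], [333, 180, 13, 10, 114]), ([325.0, 210.0], [310, 196, 29, 28, 503])]
yellow s [([277.9, 181.6], [271, 170, 17, 26, 172])] 
 d [([304.0, 197.4], [299, 189, 13, 20, 78])]
117 [280.64695927 171.61420569] [306.35055208 189.31414215]
137 [280.29914011 165.01532874] [306.08781447 184.54611012]
yellow bbox scene (271, 170, 16, 26)
vials exp px [array([239., 172.]), array([234., 164.])]
vial patch diff 18.338492063492062
```

The yellow mask's top edges (rows 170 and 189) match a spacer standing on the floor, which predicts 171.6 and 189.3. The difference in the vial patch needs a check with numbers.

```bash
python3 - <<'E'
from h import *
s0=load('scene0');s=load('s10');w=load('w10')
for x,y in((411,103),(418,170)): print('exp wrist',proj(w,np.array([x,y,61.])).round(1),'base',proj(w,np.array([x,y,0.])).round(1))
h=cv2.cvtColor(w['img'],cv2.COLOR_BGR2HSV);m=cv2.inRange(h,(0,0,130),(180,60,255))
n,l,st,c=cv2.connectedComponentsWithStats(m)
print([(c[i].round(1).tolist(),st[i][2:].tolist()) for i in range(1,n) if 80<st[i][4]<1500])
for r,n in((s0,'s0'),(load('s5'),'s5'),(load('s9'),'s9'),(s,'s10')):
    hh=cv2.cvtColor(r['img'],cv2.COLOR_BGR2HSV)[155:200,225:255];g=cv2.inRange(hh,(0,0,105),(180,255,255));print(n,cv2.boundingRect(g),cv2.countNonZero(g),hh[...,2].mean().round(1))
E
```

```text
exp wrist [220.  138.7] base [233.6 132.3]
exp wrist [228.2  82.4] base [241.1  83.8]
[([479.5, 62.5], [8, 127, 253]), ([299.7, 41.7], [62, 67, 1342]), ([232.4, 86.4], [25, 20, 356]), ([632.4, 110.6], [17, 44, 578]), ([292.9, 142.3], [33, 20, 509]), ([222.1, 146.9], [19, 20, 290]), ([513.5, 218.3], [69, 116, 997]), ([460.8, 263.0], [39, 39, 1185]), ([376.2, 270.5], [38, 38, 825]), ([281.1, 295.9], [14, 31, 213]), ([261.0, 315.4], [37, 37, 978]), ([257.9, 348.0], [25, 20, 236])]
s0 (7, 0, 23, 37) 459 102.9
s5 (7, 0, 23, 38) 507 119.9
s9 (7, 0, 23, 38) 510 120.6
s10 (7, 0, 23, 38) 507 120.3
```

```bash
python3 - <<'E'
from h import *
from cell import ctrl
w=load('w10');print('bottle cap exp',proj(w,np.array([476.8,-117.5,112.])).round(1))
print(ctrl.sign_off())
E
```

```text
bottle cap exp [263.4 321.3]
the job is handed in; nothing more can be done
None
```

The box is packed and the job is handed in at about 35 s of the 70 s allowed. The middle-sized amber jar and the white bottle stand upright on the box floor beside the packed jar. The spacer is in the remaining gap, tapered end down and resting on the floor. Everything is released and the arm is clear.

**What happened on the way**
- I slid the jar against the packed jar until the push force rose, then the bottle against the jar.
- The first bottle grip landed on its shoulder: it read 52.7 mm where the body should give about 60. I let go and regripped on the cap, which read 47.7 mm.

**Last checks**
- **Floor contact:** the gripper heights and forces when I set down the jar, bottle and spacer matched the floor to within 1 mm. The spacer met 10 N at 146.4 mm, against 146.5 expected.
- **Spacer:** both fixed cameras showed its top where a fully seated spacer should be.
- **Bottle:** its cap appeared about 6 px from where it was expected.
- **Vials:** both still standing. Their image patch differed from the first picture only because of a shadow; it matches the later pictures.

**Not confirmed**
- I had reached the picture limit, so I checked the final state by numbers only.
- The spacer went in without a wedging fit. From the measurements I expect a few millimetres free on each side of it.
- Small disagreements were 3 mm on the end wall and 4–6 mm on the rim height, which two views put at 59–61 mm against the stated 65 mm.

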